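# Load two reference discs into a sliding sample carrier

### The job

Load the two metal reference discs waiting in the lane of the sample loader: the thick disc into the deep pocket and the thin disc into the shallow pocket of the sliding carrier, each lying flat and fully home. Move the carrier by its upright post to bring the right pocket to the end of the lane, and slide the discs along the lane one by one; never lift them out of the lane. Leave the dish, the beaker and the timer beside the loader where they are.

Things in the scene. Friction and masses are not known exactly. Their poses are not given: they have to be found in the camera images.
- loader: Sample loader, fixed, 260 x 250 mm. Origin on the worktop (z = 0). +x runs along the lane towards the pockets, +y to the left seen that way, z up. The lane is a flat deck, top at z = 27 mm, x = -152 to +20 mm, 48 mm wide (y = -24 to 24 mm), open at the near end, between walls 7 mm thick and 10 mm high above the deck. The two discs wait in it in line, in either order.
- lane_start (a point): Fixed point of the loader: middle of the lane at its open near end, deck level (x = -152 mm, y = 0, z = 27 mm in the loader's frame). The two discs' centres start about 70 and 125 mm from here along the lane, with a gap of about 10 mm between the discs.
- lane_end (a point): Fixed point at deck level on the lane's middle line, x = +50 mm in the loader's frame. A pocket must stand centred here for a disc to drop in. The deck ends 30 mm before it, where the carrier crosses, its top 1 mm lower; the lane walls run on over the carrier to an end fence 24.5 mm beyond this point and 10 mm high, which stops a disc over the pocket.
- carrier (a joint): Position of the white sliding carrier, m, along the loader's +y axis, between end stops at -0.03 and +0.03. At +0.03 the shallow pocket stands at the end of the lane, at -0.03 the deep one; at the start it is near 0 and neither does. Stiff: about 2 N to slide, it stays where it is left.
- pocket_shallow (a point): Centre of the mouth of the shallow pocket (carrier top, z = 26 mm): round, 50 mm diameter, 10.5 mm deep; the pocket farther from the post. 60 mm from the other pocket. Dark floor, as in the other.
- pocket_deep (a point): Centre of the mouth of the deep pocket (carrier top, z = 26 mm): round, 50 mm diameter, 16.5 mm deep; the pocket next to the post. Dark floor, as in the other.
- knob_post (a point): Point on the carrier's upright round steel post, 14 mm diameter, 16 mm below its top (post top at z = 78 mm, this point at z = 62 mm, carrier top at z = 26 mm). It stands 55 mm in +y of the deep pocket and moves with the carrier; push it or pinch it from above.
- disc_thick_centre (a point): Centre of the thick disc: bare aluminium, 44 mm diameter, 15 mm thick, dark line round its edge, about 75 g. Lies flat on the deck; this point is half-way up (z = 34.5 mm at the start, 17 mm when home in the deep pocket).
- disc_thin_centre (a point): Centre of the thin disc: bare aluminium, 44 mm diameter, 9 mm thick, about 45 g. Lies flat on the deck; this point is half-way up (z = 31.5 mm at the start, 20 mm when home in the shallow pocket).
- petri_dish: Bystander: clear covered dish, 60 mm diameter, 16 mm high, left of the loader's lane. Origin under its centre.
- beaker: Bystander: glass beaker, 55 mm diameter, 70 mm high, right of the lane. Origin under its centre.
- timer: Bystander: white bench timer, 62 x 62 x 19 mm, left of the dish. Origin under its centre.
Things that resemble listed ones, but are neither listed nor needed, are in the scene too. What is shaped like the part that bears disc_thin_centre but black or brown is not meant.

How it is judged (in metres and radians):
At the end, for the whole second after the job is handed in: The thick disc lies flat (tilt under 0.06 rad) on the floor of the deep pocket and the thin disc on the floor of the shallow pocket, each within 6 mm of the pocket's centre and within 1.5 mm of fully down. The carrier may stand anywhere along its travel (horizontal distance between disc_thick_centre and pocket_deep below 0.006 m and horizontal distance between disc_thin_centre and pocket_shallow below 0.006 m and height (world z) of disc_thick_centre below 0.0185 m and height (world z) of disc_thin_centre below 0.0215 m and angle between each of disc_thick_centre, disc_thin_centre's own z axis and vertical below 0.06 rad); the robot touches nothing.
It fails at once if a disc was lifted out of the lane (its centre more than 25 mm above where it starts) (height (world z) of disc_thick_centre above 0.0595 m or height (world z) of disc_thin_centre above 0.0565 m).
It fails at once if the dish, the beaker or the timer was moved by more than 30 mm (distance of any of petri_dish, beaker, timer from where it was at the start of the episode above 0.03 m).
It also fails if it takes over 69 s, if anything falls off the work surface, if the arm or the gripper's body presses on something with over 40 N, if the wrist force passes 120 N, or if a joint passes its speed limit or range.

### The arm

A 6-joint arm with a two-finger parallel gripper is mounted at the origin on a cart in front of the work surface, level with it; the furniture and walls round the work are solid. World frame = base frame: x ahead of the robot, y to its left, z up, the work surface at z = 0. Lengths are in m, angles in degrees, forces in N, time in s.
With the tool pointing down it reaches from about 0.25 to 0.725 m from the base axis. Payload 9.7 kg.
Tool frame: the origin (TCP) lies on the centre line of the jaws, within the pads' length; the fingertips stand 19 mm ahead of it and the grasp point (between the pads) is the TCP (bot.tcp_to_tips is the z of the fingertips in the tool frame, in m); z points along the fingers, y is the line along which they close (so a half turn about z gives the same grasp; the last joint's range is limited). The gripper opens to 85 mm and grips with 20 to 120 N. Pads are 22 mm wide; open, the fingers measure 114 mm over their backs; the gripper's body (76 mm by 85 mm) begins 54 mm behind the grasp point. The pads swing forward as they close: fully open they stand 13 mm farther back than shut.
Start: joints at [-72.365, 4.979, 10.078, 95.1, 0, 90], TCP at [0.167, -0.524, 0.25] pointing down, gripper open.
Joint ranges: [-179.16, 179.16], [-48.56, 103.87], [-65.8, 70.77], [-126.05, 130.52], [-82.76, 87.17], [-180, 180]. Speed limits (degrees/s): [127.2, 127.2, 147.25, 180, 180, 180].

### API

Orientations are given as [roll, pitch, yaw] about the fixed x, y, z axes, in that order (R = Rz(yaw) Ry(pitch) Rx(roll)).
In Python, from workcell import bot gives the robot as it stands. The module is installed in compiled form; this text tells all that it offers.
- The arm moves only by the tool play_rows, never from a script. Its argument "increments" is a list of rows, each an object with "slide": the shift along the tool's x, y, z in mm, a list of three; "angular": the turn, a rotation vector about the tool's x, y, z in degrees, a list of three; "claw": the opening, from -1 (shut) to 1 (fully open). In form: [{"slide": [x, y, z], "angular": [rx, ry, rz], "claw": claw}, ...]. A call has 1 to 8 rows; each row shifts and turns the commanded pose from where the row before left it, along the tool's axes as they then stand; what a row does not reach is not made up. A row lasts 1/10 s, in which the tool goes at most 50 mm and 8.59 degrees, less where a joint would pass 70% of its speed; a pose out of reach is approached as far as the arm can. A call is refused whole if a number of a shift passes 50 or a number of a turn 8.59, either way. A call with a gripper value outside its range is refused whole. The fingers move at their own pace and stop on an object; "squeeze" is the grip in N (left out, the last holds). Time passes only in rows, so rows that do not move let the fingers close. It gives the time, the measured TCP pose, the force, the opening and the grip force at its end, in the units of the state.
- bot.get_obs(): the state, without advancing time (a new reading comes with each control period).
- bot.camera(name): name is "side" or "top" or "wrist"; returns the picture (384x512x3 uint8, red, green, blue); there is no depth.
- bot.camera_info(name): a dict with "fovy" (degrees; the focal length in pixels is half the picture's height over the tangent of half this angle, whatever the lens; pixels are square), "cx", "cy" (the principal point, pixels), "R" (3x3) and "t" (3): a world point X has camera coordinates R X + t. Camera axes: x right, y down, z forward; pixel columns grow to the right and rows downward; lengths in m; the calibration is good to about 2 mm. A picture is of the moment at which its call begins: read the wrist's pose just before it. camera_info takes no time and is no camera call; for the wrist camera it gives the pose at the moment of the call.
- bot.job_done(): hands the job in; it is judged then, once.
The state is a dict: "time": time; "q": joint angles; "qd": joint speeds; "joint_efforts": joint torques, N m; "ee_pos": TCP position; "tcp_rot": TCP orientation; "wrist_force": force on the tool from outside, world axes, zero at the start; "torque": the same for the moment, N m; "opening": finger opening in m; "grasp_force": force on a finger pad.
Only numpy, scipy, OpenCV 4.12 (cv2) and the standard library are available. Lean on these libraries where they do the work, as an engineer would, in place of code of your own. Each camera call takes 0.05 s, during which the arm holds its last target. There are 200 camera calls.

## Working session

There is one attempt and no reset: what is moved stays moved. The work goes in short steps, Python scripts to look and compute and a tool call to move; the robot and the scene stay as the last step left them, time stands still between calls to the robot, and variables do not carry over. Pictures are saved under pics/ and viewed, at most 10 in all, crops included, and the job is handed in when it is done.

Besides the shell and the picture viewer there is one more tool, called after "Request:" as a command line: name --argument value ..., lists and objects as JSON in quotes. play_rows: Moves the arm, as the interface text tells. Its arguments: {"type":"object","properties":{"increments":{"type":"array"},"squeeze":{"type":"number"}},"required":["increments"]}

```bash
mkdir -p pics
python3 - <<'E'
from workcell import bot
import cv2,numpy as np
s=bot.get_obs(); print(s['time'],s['ee_pos'],s['tcp_rot'],s['opening'],bot.tcp_to_tips)
ims=[]
for n in ['top','side']:
    i=bot.camera_info(n); print(n,i['fovy'],i['cx'],i['cy'],np.round(i['R'],3).tolist(),np.round(i['t'],3).tolist())
    im=bot.camera(n)[:,:,::-1]; cv2.imwrite(f'pics/{n}0.png',im)
E
```

```text
0.0 [ 0.16657465 -0.52394587  0.24959814] [-1.79924544e+02 -1.26680483e-03  1.76358006e+01] 0.08517689616488751 0.019
top 51.10462272465842 253.48149329806043 191.0039665074048 [[-0.017, -1.0, 0.007], [-0.996, 0.016, -0.093], [0.092, -0.008, -0.996]] [0.215, 0.557, 0.888]
side 53.029312740362414 256.51374659139196 200.3360443069825 [[-0.795, -0.607, 0.014], [-0.236, 0.287, -0.929], [0.559, -0.741, -0.371]] [0.565, 0.125, 0.742]
```

View pics/top0.png

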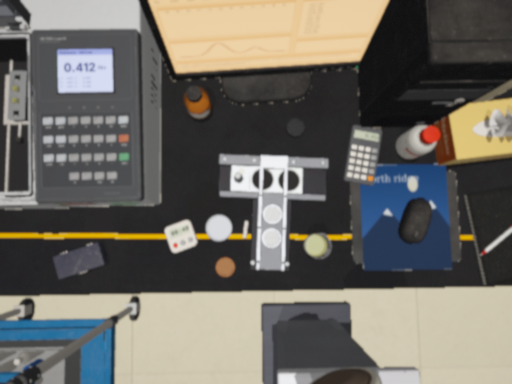

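View pics/side0.png

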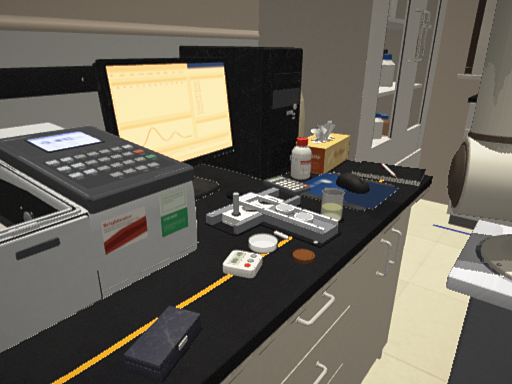

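The top view shows the loader with its lane pointing up the image. The pockets are near (258,180) and (291,180), the post near (237,178), and the lane discs near (272,214) and (271,238). Things that could be mistaken for the discs are the brown disc (225,267), the black disc (295,127) and the dish (219,228). I choose the two bare-metal discs in the lane and check them in one crop.

```bash
cat > h.py <<'E'
import numpy as np,cv2
from workcell import bot
def K(i): 
    f=192/np.tan(np.radians(i['fovy']/2)); return f,i['cx'],i['cy']
def proj(i,X):
    f,cx,cy=K(i); c=np.array(i['R'])@np.array(X,float)+np.array(i['t']); return [f*c[0]/c[2]+cx,f*c[1]/c[2]+cy]
def ray(i,p):
    f,cx,cy=K(i); R=np.array(i['R']); d=R.T@np.array([(p[0]-cx)/f,(p[1]-cy)/f,1]); return -R.T@np.array(i['t']),d
def onz(i,p,z):
    o,d=ray(i,p); return o+d*(z-o[2])/d[2]
def tri(obs):
    A=np.zeros((3,3));b=np.zeros(3)
    for i,p in obs:
        o,d=ray(i,p); d=d/np.linalg.norm(d); M=np.eye(3)-np.outer(d,d);A+=M;b+=M@o
    return np.linalg.solve(A,b)
E
python3 - <<'E'
from h import *
a=cv2.imread('pics/top0.png'); b=cv2.imread('pics/side0.png')
A=cv2.resize(a[145:280,210:340],None,fx=4.4,fy=4.4,interpolation=cv2.INTER_CUBIC)
cv2.imwrite('pics/c1.png',A)
B=cv2.resize(b[180:260,195:355],None,fx=5,fy=5,interpolation=cv2.INTER_CUBIC)
cv2.imwrite('pics/c2.png',B)
i=bot.camera_info('top')
for p,z in [((237,178),.078),((258,180),.026),((291,180),.026),((272,214),.04),((271,238),.04),((225,267),.0),((219,228),.016),((317,246),.0),((181,236),.019)]: print(p,onz(i,p,z).round(4))
E
```

```text
(237, 178) [0.5843 0.2411 0.078 ]
(258, 180) [0.5855 0.195  0.026 ]
(291, 180) [0.5843 0.1198 0.026 ]
(272, 214) [0.5072 0.1655 0.04  ]
(271, 238) [0.4542 0.1688 0.04  ]
(225, 267) [0.3889 0.2738 0.    ]
(219, 228) [0.4782 0.2855 0.016 ]
(317, 246) [0.433 0.061 0.   ]
(181, 236) [0.4616 0.3714 0.019 ]
```

View pics/c1.png

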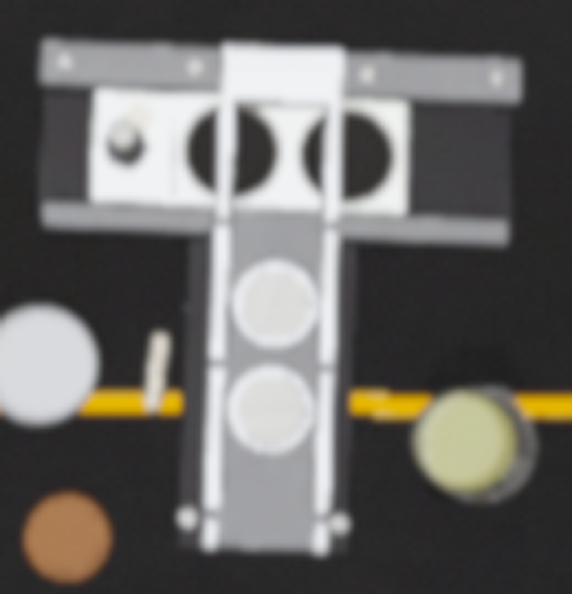

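View pics/c2.png

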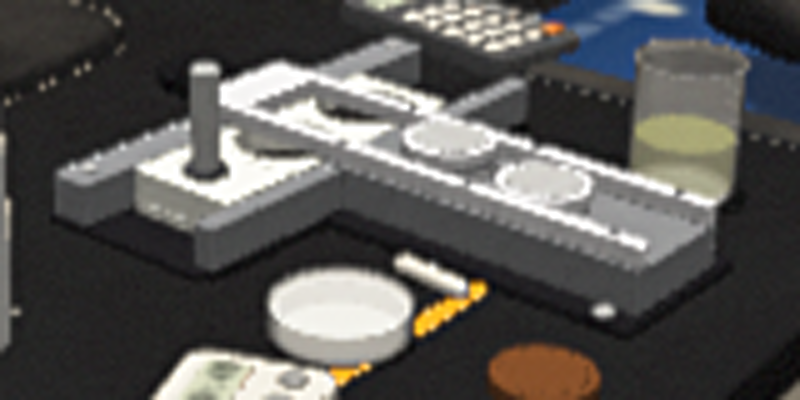

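The crop shows two shiny discs in the lane, the front one at about (272,214) and the rear one at (271,238). The carrier is near its middle. It isn't clear from here which disc is thicker. Next I move the wrist camera above the loader.

Request:
play_rows --increments '[{"slide": [30,-35,0],"angular": [0,0,0],"claw": 1},{"slide": [30,-35,0],"angular": [0,0,0],"claw": 1},{"slide": [30,-35,0],"angular": [0,0,0],"claw": 1},{"slide": [30,-35,0],"angular": [0,0,0],"claw": 1},{"slide": [30,-35,0],"angular": [0,0,0],"claw": 1},{"slide": [30,-35,0],"angular": [0,0,0],"claw": 1},{"slide": [30,-35,0],"angular": [0,0,0],"claw": 1},{"slide": [30,-35,0],"angular": [0,0,0],"claw": 1}]'

```text
time: 0.9
ee_pos: [0.3106, -0.1829, 0.2501]
tcp_rot: [180.0, -0.0, 17.6]
wrist_force: [0.5, -1.1, 0.6]
opening: 0.0853
grasp_force: 0.0
```

Request:
play_rows --increments '[{"slide": [30,-35,0],"angular": [0,0,0],"claw": 1},{"slide": [30,-35,0],"angular": [0,0,0],"claw": 1},{"slide": [30,-35,0],"angular": [0,0,0],"claw": 1},{"slide": [30,-35,0],"angular": [0,0,0],"claw": 1},{"slide": [30,-35,0],"angular": [0,0,0],"claw": 1},{"slide": [30,-35,0],"angular": [0,0,0],"claw": 1},{"slide": [30,-35,0],"angular": [0,0,0],"claw": 1},{"slide": [26,-40,0],"angular": [0,0,0],"claw": 1}]'

```text
time: 1.7
ee_pos: [0.452, 0.1528, 0.2499]
tcp_rot: [-179.6, 0.0, 18.5]
wrist_force: [0.4, -0.7, 0.7]
opening: 0.0853
grasp_force: 0.0
```

Request:
play_rows --increments '[{"slide": [0,0,0],"angular": [0,0,-8.5],"claw": 1},{"slide": [0,0,0],"angular": [0,0,-8.5],"claw": 1},{"slide": [0,0,0],"angular": [0,0,-8.5],"claw": 1},{"slide": [0,0,0],"angular": [0,0,-8.5],"claw": 1},{"slide": [0,0,0],"angular": [0,0,-8.5],"claw": 1},{"slide": [0,0,0],"angular": [0,0,-8.5],"claw": 1},{"slide": [0,0,0],"angular": [0,0,-8.5],"claw": 1},{"slide": [0,0,0],"angular": [0,0,-8.5],"claw": 1}]'

```text
time: 2.5
ee_pos: [0.4516, 0.1504, 0.2499]
tcp_rot: [-179.8, -0.3, 86.6]
wrist_force: [-0.9, 0.5, -0.5]
opening: 0.0858
grasp_force: 0.0
```

Run:
```python
from h import *
s=bot.get_obs(); print(s['time'],s['ee_pos'],s['tcp_rot'],s['q'])
i=bot.camera_info('wrist'); im=bot.camera('wrist')[:,:,::-1]; cv2.imwrite('pics/w1.png',im)
import pickle; pickle.dump(i,open('w1.pkl','wb'))
o,d=ray(i,(256,192));print(o,d)
# loader frame from the top view, walls' lines at z 37
t=bot.camera_info('top')
c=lambda x,y:(210+x/4.4-.0,145+y/4.4)
for p in [(208,545),(321,545),(228,100),(335,100)]: print(onz(t,c(*p),.037).round(4))
```

```text
2.5 [0.45160889 0.15042699 0.24992338] [-179.82628233   -0.32177985   86.62624732] [ 1.82195456e+01 -5.09065254e+00 -2.41741474e-02  9.51095862e+01
  3.63127424e-01  1.11592674e+02]
[0.45816879 0.22012342 0.37389674] [-0.02419894 -0.2805248  -0.9595816 ]
[0.387  0.2004 0.037 ]
[0.386  0.1437 0.037 ]
[0.6119 0.1861 0.037 ]
[0.6111 0.1312 0.037 ]
```

View pics/w1.png

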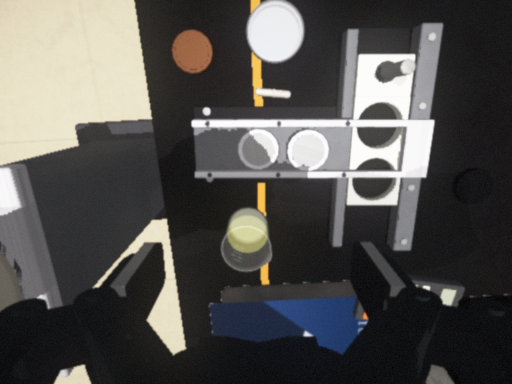

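The wrist view shows the whole loader: front disc (308,150), rear disc (258,149), pockets (378,123) and (373,180), post top (405,67). I zoom in on the discs and work out their heights from two views.

Run:
```python
from h import *
import pickle
w=cv2.imread('pics/w1.png'); s=cv2.imread('pics/side0.png')
A=cv2.resize(w[115:190,185:345],None,fx=5,fy=5,interpolation=cv2.INTER_CUBIC)
B=cv2.resize(s[195:235,265:325],None,fx=5,fy=5,interpolation=cv2.INTER_CUBIC)
C=np.zeros((375+200,800,3),np.uint8);C[:375]=A;C[375:,:300]=B;cv2.imwrite('pics/c3.png',C)
i=pickle.load(open('w1.pkl','rb')); t=bot.camera_info('top')
# disc tops
def blobs(im,box,lo):
    x0,y0,x1,y1=box; g=cv2.cvtColor(im,cv2.COLOR_BGR2GRAY)[y0:y1,x0:x1]
    m=(g>lo).astype(np.uint8); cs,_=cv2.findContours(m,cv2.RETR_EXTERNAL,cv2.CHAIN_APPROX_NONE)
    r=[]
    for c in cs:
        if cv2.contourArea(c)>100:
            e=cv2.fitEllipse(cv2.convexHull(c)); r.append((e[0][0]+x0,e[0][1]+y0,e[1]))
    return sorted(r)
print('w',blobs(w,(232,128,335,171),205)); print('t',blobs(cv2.imread('pics/top0.png'),(262,200,284,252),200))
print('s',blobs(s,(265,198,325,235),180))
```

```text
w [(261.996862411499, 145.5921688079834, (28.79538345336914, 36.989715576171875)), (307.73311614990234, 149.93373489379883, (40.01451110839844, 41.43355178833008))]
t [(277.20545768737793, 239.41366577148438, (21.85903549194336, 33.37358474731445)), (279.6590156555176, 215.11737632751465, (23.169063568115234, 35.44697189331055))]
s [(302.4309768676758, 214.00322914123535, (16.10338020324707, 77.3327865600586))]
```

View pics/c3.png

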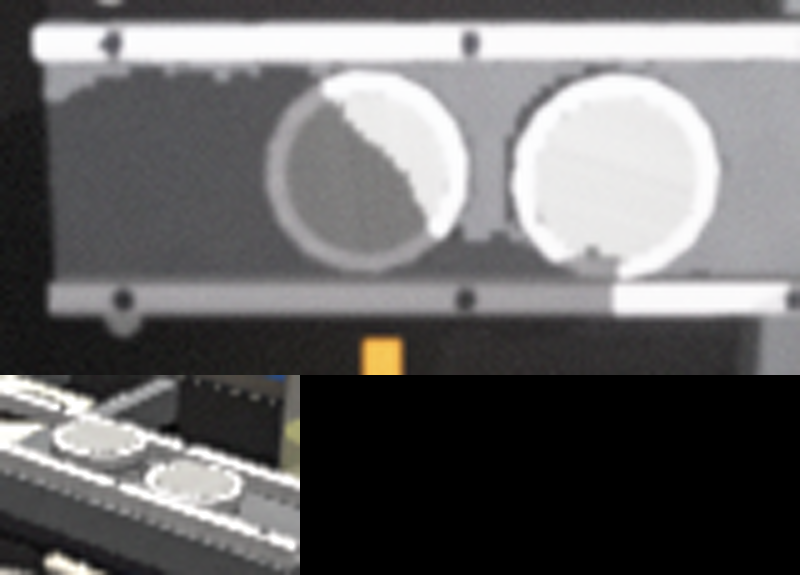

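Run:
```python
from h import *
import pickle
i=pickle.load(open('w1.pkl','rb')); t=bot.camera_info('top'); s=bot.camera_info('side')
for n,a,b,c in [('rear',(258.0,149.0),(271.3,237.7),(303.2,215.8)),('front',(307.7,149.8),(272.1,213.8),(284.4,207.2)),('post',(405,66),(238,176.3),(236,194))]:
    print(n,tri([(i,a),(t,b),(s,c)]).round(4),tri([(i,a),(s,c)]).round(4),tri([(t,b),(s,c)]).round(4),tri([(i,a),(t,b)]).round(4))
# focus: apparent diameters in the wrist view -> depth
f=K(i)[0]
for p,px in [((258,149),203/5),((307.7,149.8),209/5)]:
    print('dist',f*0.044/px)
# loader frame from pockets (wrist) and wall ends
for p,z in [((378,123),.026),((373,180),.026),((405,66),.078),((191.5,123.5),.037),((194.5,175),.037),((433,123),.037),((430,175),.037)]: print(p,onz(i,p,z).round(4))
```

```text
rear [0.4542 0.1681 0.0337] [0.4538 0.1684 0.034 ] [0.454  0.1675 0.0336] [0.4545 0.1673 0.0234]
front [0.5069 0.1652 0.0396] [0.5064 0.1653 0.0399] [0.5068 0.1647 0.0395] [0.5078 0.1652 0.0359]
post [0.5885 0.2399 0.0747] [0.5883 0.2405 0.075 ] [0.5885 0.239  0.0741] [0.5878 0.2398 0.0785]
dist 0.34208791794005833
dist 0.3322672121618748
(378, 123) [0.5856 0.1883 0.026 ]
(373, 180) [0.5828 0.1249 0.026 ]
(405, 66) [0.5879 0.2408 0.078 ]
(191.5, 123.5) [0.3867 0.2002 0.037 ]
(194.5, 175) [0.3835 0.1449 0.037 ]
(433, 123) [0.6389 0.1859 0.037 ]
(430, 175) [0.6408 0.1299 0.037 ]
```

The two-view heights come out at 39.6 mm for the front disc top and 33.7 mm for the rear, a difference of 6 mm. So the thick disc is in front and the thin one behind, and both lie about 2 mm below the expected 42 and 36 mm. The lane runs from (0.385, 0.1725) at yaw −3.3°, and the tool axes already line up with it (tool x = loader +y, tool y = loader +x). I'll close the fingers, go down outside the post and push it towards −y.

Request:
play_rows --increments '[{"slide": [32,33,0],"angular": [0,0,0],"claw": -1},{"slide": [32,33,0],"angular": [0,0,0],"claw": -1},{"slide": [32,33,0],"angular": [0,0,0],"claw": -1},{"slide": [32,33,0],"angular": [0,0,0],"claw": -1},{"slide": [0,0,35],"angular": [0,0,0],"claw": -1},{"slide": [0,0,35],"angular": [0,0,0],"claw": -1},{"slide": [0,0,30],"angular": [0,0,0],"claw": -1},{"slide": [0,0,0],"angular": [0,0,0],"claw": -1}]'

```text
time: 3.35
ee_pos: [0.5896, 0.2695, 0.1452]
tcp_rot: [-179.4, -0.1, 86.1]
wrist_force: [0.4, -0.1, 0.5]
opening: 0.0002
grasp_force: 0.0
```

Run:
```python
from h import *
s=bot.get_obs(); print(s['time'],s['ee_pos'],s['tcp_rot'],s['opening'])
cv2.imwrite('pics/w2.png',bot.camera('wrist')[:,:,::-1])
i=bot.camera_info('wrist')
R0=np.array([.385,.1725]);u=np.array([.9984,-.0568]);v=np.array([.0568,.9984])
d=s['ee_pos'][:2]-R0; print('loader from start',d@u,d@v)
for X in [(.5867+.079*.0568,.1611+.079,.078),(.5867+.079*.0568,.1611+.079,.026)]: print(proj(i,X))
```

```text
3.35 [0.58964973 0.2694577  0.14524984] [-1.79435971e+02 -1.05196508e-01  8.61322234e+01] 0.00018001295025079004
loader from start 0.1988150980895376 0.10842667108407875
[np.float64(259.07236726581385), np.float64(251.71740491415844)]
[np.float64(259.1707107151192), np.float64(222.84753324794372)]
```

View pics/w2.png

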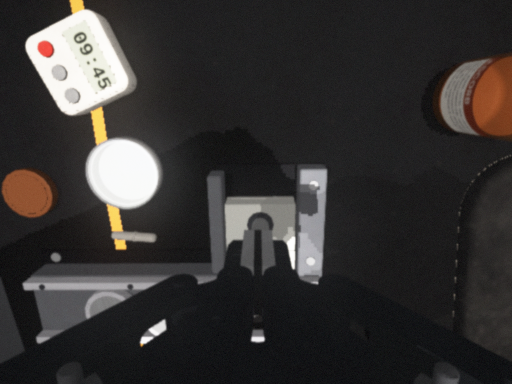

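The post base is at (260,222), right where it was predicted, and the closed fingers stand about 29 mm outside it. I go down and push.

Request:
play_rows --increments '[{"slide": [0,0,30],"angular": [0,0,0],"claw": -1},{"slide": [0,0,30],"angular": [0,0,0],"claw": -1},{"slide": [0,0,23],"angular": [0,0,0],"claw": -1},{"slide": [-5,0,0],"angular": [0,0,0],"claw": -1},{"slide": [-6,0,0],"angular": [0,0,0],"claw": -1},{"slide": [-6,0,0],"angular": [0,0,0],"claw": -1},{"slide": [-6,0,0],"angular": [0,0,0],"claw": -1},{"slide": [-4,0,0],"angular": [0,0,0],"claw": -1}]'

```text
time: 4.2
ee_pos: [0.5904, 0.2434, 0.0693]
tcp_rot: [-180.0, -0.4, 86.3]
wrist_force: [0.5, 3.4, 0.8]
opening: 0.0
grasp_force: 1.1
```

Request:
play_rows --increments '[{"slide": [-3,0,0],"angular": [0,0,0],"claw": -1},{"slide": [-2,0,0],"angular": [0,0,0],"claw": -1},{"slide": [0,0,0],"angular": [0,0,0],"claw": -1}]'

```text
time: 4.5
ee_pos: [0.5893, 0.2384, 0.0676]
tcp_rot: [-179.9, -0.3, 86.3]
wrist_force: [-0.1, 0.3, -1.0]
opening: -0.0001
grasp_force: 0.0
```

Request:
play_rows --increments '[{"slide": [-2,0,0],"angular": [0,0,0],"claw": -1},{"slide": [-2,0,0],"angular": [0,0,0],"claw": -1},{"slide": [0,0,0],"angular": [0,0,0],"claw": -1}]'

```text
time: 4.8
ee_pos: [0.589, 0.2346, 0.0674]
tcp_rot: [-179.9, -0.3, 86.3]
wrist_force: [-0.2, 1.1, 1.7]
opening: -0.0002
grasp_force: 0.7
```

Request:
play_rows --increments '[{"slide": [-2,0,0],"angular": [0,0,0],"claw": -1},{"slide": [0,0,0],"angular": [0,0,0],"claw": -1}]'

```text
time: 5.0
ee_pos: [0.589, 0.2345, 0.0676]
tcp_rot: [-179.9, -0.5, 86.3]
wrist_force: [0.4, 10.0, -1.4]
opening: 0.0003
grasp_force: 5.4
```

The carrier is against its stop: 10 N, and v = 73.5 mm against an expected 73. I retreat, go up, and move behind the rear disc.

Request:
play_rows --increments '[{"slide": [6,0,0],"angular": [0,0,0],"claw": -1},{"slide": [0,0,-25],"angular": [0,0,0],"claw": -1},{"slide": [0,0,-25],"angular": [0,0,0],"claw": -1},{"slide": [-19,-44,0],"angular": [0,0,0],"claw": -1},{"slide": [-19,-44,0],"angular": [0,0,0],"claw": -1},{"slide": [-19,-44,0],"angular": [0,0,0],"claw": -1},{"slide": [-19,-44,0],"angular": [0,0,0],"claw": -1},{"slide": [0,0,0],"angular": [0,0,0],"claw": -1}]'

```text
time: 5.8
ee_pos: [0.404, 0.172, 0.1171]
tcp_rot: [-179.7, -0.2, 86.3]
wrist_force: [1.8, -0.5, 0.2]
opening: 0.0005
grasp_force: 0.0
```

```bash
cat >> h.py <<'E'
R0=np.array([.385,.1725]);u=np.array([.9984,-.0568]);v=np.array([.0568,.9984])
def st():
    s=bot.get_obs(); d=s['ee_pos'][:2]-R0; print(round(s['time'],2),'u,v,z mm',np.round([d@u*1e3,d@v*1e3,s['ee_pos'][2]*1e3],1),s['tcp_rot'].round(1),s['wrist_force'].round(1)); return s
E
python3 - <<'E'
from h import *
st()
a=bot.camera('top')[:,:,::-1]; cv2.imwrite('pics/t3.png',a)
w=bot.camera('wrist')[:,:,::-1]; i=bot.camera_info('wrist')
C=np.zeros((540,512,3),np.uint8); C[:384]=w; C[384:,:]=0; c=cv2.resize(a[150:280,210:340],(156,156)); C[384:,:156]=c
cv2.imwrite('pics/m3.png',C)
def L(x,y,z): p=R0+u*x+v*y; return [p[0],p[1],z]
for q in [(202,0,.026),(69,0,.036),(0,24,.037),(0,-24,.037),(202,-60,.026)]: print(q,np.round(proj(i,L(q[0]/1e3,q[1]/1e3,q[2])),1))
E
```

```text
5.8 u,v,z mm [ 19.    0.6 117.1] [-179.7   -0.2   86.3] [ 1.8 -0.5  0.2]
(202, 0, 0.026) [503.1 202.5]
(69, 0, 0.036) [320.7 208.5]
(0, 24, 0.037) [219.2 175.7]
(0, -24, 0.037) [222.  241.7]
(202, -60, 0.026) [487.2 276.4]
```

View pics/m3.png

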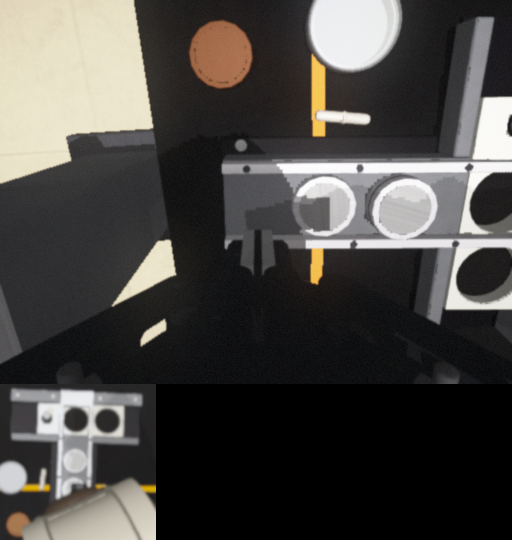

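The deep pocket now stands at the end of the lane (row 203, where it should be), and the fingers are behind the rear disc. I go down and push both discs as a train; only the front one can drop in here.

Request:
play_rows --increments '[{"slide": [0,0,33],"angular": [0,0,0],"claw": -1},{"slide": [0,0,33],"angular": [0,0,0],"claw": -1},{"slide": [0,0,0],"angular": [0,0,0],"claw": -1},{"slide": [0,8,0],"angular": [0,0,0],"claw": -1},{"slide": [0,8,0],"angular": [0,0,0],"claw": -1},{"slide": [0,8,0],"angular": [0,0,0],"claw": -1},{"slide": [0,8,0],"angular": [0,0,0],"claw": -1},{"slide": [0,8,0],"angular": [0,0,0],"claw": -1}]'

```text
time: 6.7
ee_pos: [0.4497, 0.1719, 0.0519]
tcp_rot: [-179.9, -0.3, 86.3]
wrist_force: [-1.5, -0.5, 1.2]
opening: 0.0002
grasp_force: 0.6
```

Request:
play_rows --increments '[{"slide": [0,8,0],"angular": [0,0,0],"claw": -1},{"slide": [0,8,0],"angular": [0,0,0],"claw": -1},{"slide": [0,8,0],"angular": [0,0,0],"claw": -1},{"slide": [0,0,0],"angular": [0,0,0],"claw": -1}]'

```text
time: 7.1
ee_pos: [0.4736, 0.1702, 0.0513]
tcp_rot: [-179.9, -0.3, 86.3]
wrist_force: [0.7, 0.2, -0.4]
opening: -0.0002
grasp_force: 0.0
```

Run:
```python
from h import *
st()
w=bot.camera('wrist')[:,:,::-1]; s=bot.camera('side')[:,:,::-1]
C=np.zeros((584,512,3),np.uint8); C[:384]=w; C[384:,:400]=cv2.resize(s[180:260,195:355],(400,200),interpolation=cv2.INTER_CUBIC)
cv2.imwrite('pics/m4.png',C)
```

```text
7.1 u,v,z mm [88.6  2.8 51.3] [-179.9   -0.3   86.3] [ 0.7  0.2 -0.4]
```

View pics/m4.png

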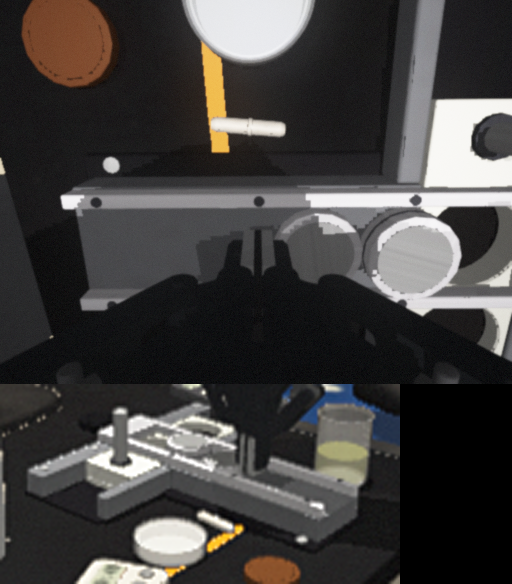

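The rear disc (318,252) touches the thick front disc (412,253), which is coming up to the deep pocket. I continue pushing.

Run:
```python
from h import *
i=bot.camera_info('wrist')
for p,z in [((412,253),.042),((318,253),.036)]:
    d=onz(i,p,z)[:2]-R0; print(d@u,d@v)
for p in [(100,201),(500,201),(100,300),(500,303)]:
    d=onz(i,p,.037)[:2]-R0; print(d@u,d@v)
```

```text
0.1615099694412165 0.003511828591755947
0.11908668697319164 0.0007213325140921831
0.017377702013033163 0.028376849068380734
0.20118512469291086 0.02697139620315081
0.009713080723030634 -0.024237178088932172
0.21211884927905333 -0.027323129766688044
```

Request:
play_rows --increments '[{"slide": [-1,6,0],"angular": [0,0,0],"claw": -1},{"slide": [-1,6,0],"angular": [0,0,0],"claw": -1},{"slide": [0,0,0],"angular": [0,0,0],"claw": -1}]'

```text
time: 7.5
ee_pos: [0.4851, 0.1674, 0.0514]
tcp_rot: [-179.9, -0.3, 86.3]
wrist_force: [0.1, -0.1, -0.5]
opening: 0.0002
grasp_force: 0.0
```

Request:
play_rows --increments '[{"slide": [0,5,0],"angular": [0,0,0],"claw": -1},{"slide": [0,5,0],"angular": [0,0,0],"claw": -1},{"slide": [0,5,0],"angular": [0,0,0],"claw": -1},{"slide": [0,5,0],"angular": [0,0,0],"claw": -1},{"slide": [0,0,0],"angular": [0,0,0],"claw": -1}]'

```text
time: 8.0
ee_pos: [0.5051, 0.1662, 0.0512]
tcp_rot: [-179.9, -0.3, 86.3]
wrist_force: [0.1, -0.6, 0.1]
opening: -0.0001
grasp_force: 0.0
```

Request:
play_rows --increments '[{"slide": [0,3,0],"angular": [0,0,0],"claw": -1},{"slide": [0,3,0],"angular": [0,0,0],"claw": -1},{"slide": [0,0,0],"angular": [0,0,0],"claw": -1}]'

```text
time: 8.3
ee_pos: [0.5107, 0.1658, 0.0512]
tcp_rot: [-179.9, -0.3, 86.3]
wrist_force: [-0.6, 0.2, 0.1]
opening: -0.0001
grasp_force: 0.0
```

Run:
```python
from h import *
st()
w=bot.camera('wrist')[:,:,::-1]; s=bot.camera('side')[:,:,::-1]
C=np.zeros((584,512,3),np.uint8); C[:384]=w; C[384:,:400]=cv2.resize(s[180:260,195:355],(400,200),interpolation=cv2.INTER_CUBIC)
cv2.imwrite('pics/m5.png',C)
```

```text
8.3 u,v,z mm [125.9   0.5  51.2] [-179.9   -0.3   86.3] [-0.6  0.2  0.1]
```

View pics/m5.png

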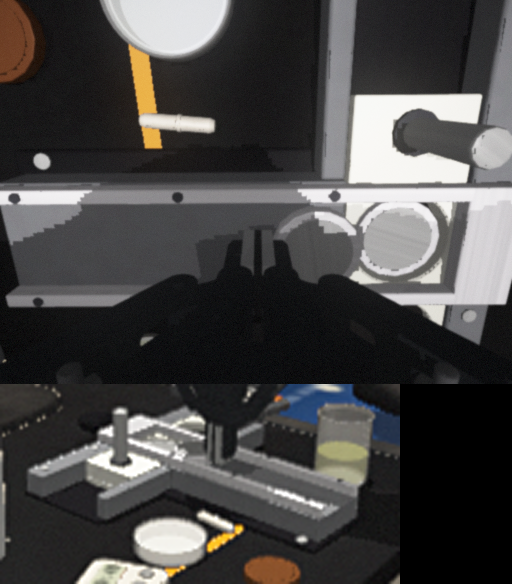

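The thick disc looks to have dropped into the deep pocket at (400,240), with a dark gap ring around it. The thin disc is behind it at (318,245). I check this numerically by comparing its apparent size and edges with the projection of a seated disc.

```bash
cat >> h.py <<'E'
def circ(i,x,y,z,r=.022):
    P=[]
    for a in np.linspace(0,2*np.pi,60):
        q=R0+u*(x+r*np.cos(a))+v*(y+r*np.sin(a)); P.append(proj(i,[*q,z]))
    P=np.array(P); return np.round([P[:,0].min(),P[:,0].max(),P[:,1].min(),P[:,1].max()],1)
E
python3 - <<'E'
from h import *
i=bot.camera_info('wrist')
for z in (.0245,.033,.042): print(z,circ(i,.202,0,z))
g=cv2.imread('pics/m5.png',0)
for r in (225,240,255): print(r,g[r,340:460:2].tolist())
for c in (385,400,415): print(c,g[190:300:2,c].tolist())
E
```

```text
0.0245 [358.2 443.7 199.  277. ]
0.033 [363.4 453.5 204.5 285.9]
0.042 [369.6 465.1 210.9 296.4]
225 [217, 223, 223, 223, 223, 200, 133, 116, 104, 108, 189, 214, 226, 217, 169, 171, 177, 176, 178, 175, 176, 175, 176, 174, 174, 175, 174, 176, 178, 175, 177, 173, 172, 170, 170, 173, 171, 172, 171, 166, 170, 168, 168, 167, 171, 221, 225, 220, 204, 109, 88, 90, 89, 94, 145, 102, 98, 80, 79, 81]
240 [79, 80, 84, 81, 81, 83, 103, 104, 103, 102, 105, 108, 160, 168, 169, 169, 168, 170, 172, 169, 170, 170, 172, 166, 166, 165, 170, 172, 170, 173, 171, 173, 168, 168, 167, 166, 162, 166, 166, 168, 167, 171, 174, 174, 172, 183, 220, 220, 210, 119, 88, 91, 91, 92, 99, 91, 79, 83, 80, 76]
255 [78, 77, 80, 75, 79, 81, 86, 102, 102, 102, 109, 202, 216, 171, 169, 170, 169, 168, 170, 169, 172, 168, 169, 168, 166, 170, 172, 169, 169, 168, 175, 173, 174, 172, 169, 169, 167, 167, 166, 169, 166, 178, 206, 219, 218, 195, 109, 90, 90, 87, 92, 99, 103, 102, 85, 80, 79, 79, 82, 86]
385 [238, 242, 241, 240, 240, 238, 203, 241, 242, 241, 195, 191, 174, 174, 173, 173, 178, 177, 175, 175, 171, 165, 172, 174, 169, 170, 170, 171, 168, 171, 171, 172, 167, 170, 170, 168, 167, 172, 171, 190, 219, 220, 191, 104, 100, 117, 128, 92, 92, 91, 94, 109, 183, 171, 43]
400 [238, 243, 241, 240, 240, 238, 232, 241, 238, 205, 200, 195, 191, 176, 173, 172, 173, 174, 175, 174, 177, 173, 172, 163, 167, 171, 171, 168, 170, 169, 163, 172, 172, 172, 168, 170, 169, 167, 166, 183, 216, 219, 176, 99, 95, 98, 101, 91, 91, 93, 96, 110, 190, 217, 217]
415 [239, 242, 240, 238, 239, 237, 227, 243, 243, 242, 235, 204, 195, 178, 173, 169, 171, 170, 170, 169, 173, 172, 171, 172, 169, 164, 164, 172, 168, 164, 168, 167, 169, 170, 171, 170, 169, 212, 215, 192, 102, 91, 92, 100, 177, 188, 107, 90, 90, 90, 86, 111, 194, 218, 217]
```

The apparent size and edges match a thick disc seated in the deep pocket (top at z = 24.5 mm) and not one lying on top. Next I go to the inner side of the post and push the carrier to +y.

Request:
play_rows --increments '[{"slide": [0,-5,0],"angular": [0,0,0],"claw": -1},{"slide": [0,0,-20],"angular": [0,0,0],"claw": -1},{"slide": [0,0,0],"angular": [0,0,0],"claw": -1},{"slide": [9,27,0],"angular": [0,0,0],"claw": -1},{"slide": [9,27,0],"angular": [0,0,0],"claw": -1},{"slide": [8,27,0],"angular": [0,0,0],"claw": -1},{"slide": [0,0,6],"angular": [0,0,0],"claw": -1},{"slide": [0,0,0],"angular": [0,0,0],"claw": -1}]'

```text
time: 9.2
ee_pos: [0.5871, 0.1866, 0.0634]
tcp_rot: [-179.7, -0.3, 86.3]
wrist_force: [-0.6, 0.3, -0.6]
opening: -0.0003
grasp_force: 0.0
```

```bash
python3 -c "
from h import *
st()"
```

```text
9.2 u,v,z mm [201.   25.5  63.4] [-179.7   -0.3   86.3] [-0.6  0.3 -0.6]
```

Next I push +x by up to about 71 mm, to v ≈ 97.

Request:
play_rows --increments '[{"slide": [8,0,0],"angular": [0,0,0],"claw": -1},{"slide": [8,0,0],"angular": [0,0,0],"claw": -1},{"slide": [8,0,0],"angular": [0,0,0],"claw": -1},{"slide": [8,0,0],"angular": [0,0,0],"claw": -1},{"slide": [8,0,0],"angular": [0,0,0],"claw": -1},{"slide": [8,0,0],"angular": [0,0,0],"claw": -1},{"slide": [8,0,0],"angular": [0,0,0],"claw": -1},{"slide": [6,0,0],"angular": [0,0,0],"claw": -1}]'

```text
time: 10.0
ee_pos: [0.592, 0.2495, 0.0656]
tcp_rot: [-179.9, -0.3, 86.3]
wrist_force: [-2.6, -1.5, 0.4]
opening: 0.0
grasp_force: 1.1
```

Request:
play_rows --increments '[{"slide": [3,0,0],"angular": [0,0,0],"claw": -1},{"slide": [2,0,0],"angular": [0,0,0],"claw": -1},{"slide": [1,0,0],"angular": [0,0,0],"claw": -1},{"slide": [0,0,0],"angular": [0,0,0],"claw": -1}]'

```text
time: 10.4
ee_pos: [0.5925, 0.2547, 0.0657]
tcp_rot: [-179.9, -0.4, 86.3]
wrist_force: [-0.4, -0.3, 0.7]
opening: -0.0
grasp_force: 0.2
```

Request:
play_rows --increments '[{"slide": [1,0,0],"angular": [0,0,0],"claw": -1},{"slide": [1,0,0],"angular": [0,0,0],"claw": -1},{"slide": [0,0,0],"angular": [0,0,0],"claw": -1}]'

```text
time: 10.7
ee_pos: [0.5926, 0.2566, 0.0657]
tcp_rot: [-179.9, -0.3, 86.3]
wrist_force: [-0.1, -2.2, 0.6]
opening: -0.0003
grasp_force: 0.8
```

Request:
play_rows --increments '[{"slide": [1,0,0],"angular": [0,0,0],"claw": -1},{"slide": [1,0,0],"angular": [0,0,0],"claw": -1},{"slide": [0,0,0],"angular": [0,0,0],"claw": -1}]'

```text
time: 11.0
ee_pos: [0.5927, 0.2586, 0.0656]
tcp_rot: [-179.9, -0.3, 86.3]
wrist_force: [0.2, -3.0, -0.8]
opening: 0.0003
grasp_force: 1.3
```

Request:
play_rows --increments '[{"slide": [1,0,0],"angular": [0,0,0],"claw": -1},{"slide": [0,0,0],"angular": [0,0,0],"claw": -1}]'

```text
time: 11.2
ee_pos: [0.5927, 0.2587, 0.0656]
tcp_rot: [-179.9, -0.2, 86.2]
wrist_force: [-0.6, -7.1, 1.0]
opening: -0.0
grasp_force: 3.6
```

The carrier is at its other stop: 7 N, 60 mm total travel. Back behind the thin disc.

Request:
play_rows --increments '[{"slide": [-6,0,0],"angular": [0,0,0],"claw": -1},{"slide": [0,0,-20],"angular": [0,0,0],"claw": -1},{"slide": [-31,-31,0],"angular": [0,0,0],"claw": -1},{"slide": [-31,-31,0],"angular": [0,0,0],"claw": -1},{"slide": [-29,-31,0],"angular": [0,0,0],"claw": -1},{"slide": [0,0,0],"angular": [0,0,0],"claw": -1}]'

```text
time: 11.8
ee_pos: [0.4899, 0.1664, 0.0849]
tcp_rot: [-179.7, -0.3, 86.2]
wrist_force: [1.0, 0.8, -0.4]
opening: 0.0003
grasp_force: 0.0
```

Run:
```python
from h import *
st()
w=bot.camera('wrist')[:,:,::-1]; i=bot.camera_info('wrist'); cv2.imwrite('pics/w6.png',w)
g=cv2.cvtColor(w,cv2.COLOR_BGR2GRAY)
print('thin exp',circ(i,.160,0,.036),'pocket exp',circ(i,.202,0,.026,.025))
a=circ(i,.202,0,.026,.025); r=int((a[2]+a[3])/2)
for rr in (r-12,r,r+12): print(rr,g[rr,280:512:4].tolist())
```

```text
11.8 u,v,z mm [ 1.05e+02 -1.00e-01  8.49e+01] [-179.7   -0.3   86.2] [ 1.   0.8 -0.4]
thin exp [306.3 381.1 188.6 258.2] pocket exp [366.7 448.1 178.7 254.4]
204 [74, 67, 69, 73, 71, 74, 124, 92, 115, 230, 232, 198, 173, 176, 165, 172, 165, 168, 175, 171, 172, 185, 218, 206, 45, 42, 40, 41, 40, 38, 36, 37, 35, 33, 34, 34, 36, 34, 31, 27, 27, 82, 83, 100, 77, 79, 76, 204, 211, 205, 207, 205, 208, 203, 203, 200, 201, 211]
216 [52, 48, 49, 53, 55, 53, 70, 98, 102, 74, 74, 82, 77, 77, 79, 81, 77, 155, 170, 170, 169, 166, 170, 204, 214, 42, 39, 38, 37, 33, 32, 36, 28, 33, 32, 32, 32, 30, 27, 33, 40, 87, 83, 91, 74, 73, 138, 207, 206, 205, 205, 209, 205, 205, 200, 197, 213, 207]
228 [51, 49, 51, 51, 51, 53, 72, 99, 98, 78, 72, 80, 77, 77, 81, 76, 77, 153, 163, 169, 164, 164, 169, 201, 218, 43, 39, 37, 35, 36, 33, 32, 33, 30, 33, 27, 26, 29, 31, 85, 85, 85, 95, 76, 75, 108, 206, 209, 205, 204, 206, 206, 204, 201, 198, 209, 209, 137]
```

The empty pocket is lined up and the thin disc is at u ≈ 157.5 mm. I go down and push it about 44 mm.

Request:
play_rows --increments '[{"slide": [0,0,33],"angular": [0,0,0],"claw": -1},{"slide": [0,0,0],"angular": [0,0,0],"claw": -1},{"slide": [0,8,0],"angular": [0,0,0],"claw": -1},{"slide": [0,8,0],"angular": [0,0,0],"claw": -1},{"slide": [0,8,0],"angular": [0,0,0],"claw": -1},{"slide": [0,8,0],"angular": [0,0,0],"claw": -1},{"slide": [0,8,0],"angular": [0,0,0],"claw": -1},{"slide": [0,8,0],"angular": [0,0,0],"claw": -1}]'

```text
time: 12.65
ee_pos: [0.5423, 0.1658, 0.0523]
tcp_rot: [-179.9, -0.3, 86.3]
wrist_force: [0.2, -0.0, -0.5]
opening: -0.0
grasp_force: 0.1
```

Request:
play_rows --increments '[{"slide": [0,5,0],"angular": [0,0,0],"claw": -1},{"slide": [0,5,0],"angular": [0,0,0],"claw": -1},{"slide": [0,3,0],"angular": [0,0,0],"claw": -1},{"slide": [0,0,0],"angular": [0,0,0],"claw": -1}]'

```text
time: 13.05
ee_pos: [0.5547, 0.1649, 0.0521]
tcp_rot: [-179.9, -0.3, 86.3]
wrist_force: [-1.0, 0.6, -0.3]
opening: -0.0
grasp_force: 0.0
```

```bash
cat > chk.py <<'E'
from h import *
import sys
st()
w=bot.camera('wrist')[:,:,::-1]; i=bot.camera_info('wrist')
g=cv2.cvtColor(w,cv2.COLOR_BGR2GRAY)
for z in (.0245,.030,.036): print(z,circ(i,.202,0,z))
a=circ(i,.202,0,.0245); r=int((a[2]+a[3])/2); c=int((a[0]+a[1])/2); print('pocket',circ(i,.202,0,.026,.025),r,c)
for rr in (r-12,r,r+12): print(rr,int(a[0])-24,g[rr,max(0,int(a[0])-24):int(a[1])+24:3].tolist())
for cc in (c-10,c,c+10): print(cc,int(a[2])-21,g[int(a[2])-21:int(a[3])+21:3,cc].tolist())
E
python3 chk.py
```

```text
13.05 u,v,z mm [169.8   2.1  52.1] [-179.9   -0.3   86.3] [-1.   0.6 -0.3]
0.0245 [273.6 357.8 202.2 279.2]
0.03 [274.1 361.1 205.7 284.9]
0.036 [274.7 364.9 209.9 291.6]
pocket [268.  364.5 197.4 285.6] 240 315
228 249 [51, 52, 50, 48, 97, 93, 91, 75, 85, 92, 92, 80, 78, 73, 70, 73, 76, 74, 71, 75, 74, 71, 73, 73, 78, 75, 75, 79, 76, 76, 79, 97, 94, 83, 36, 40, 81, 91, 97, 80, 81, 139, 202, 208]
240 249 [65, 61, 21, 24, 41, 66, 66, 63, 46, 42, 38, 40, 69, 67, 67, 71, 70, 72, 68, 67, 74, 69, 71, 69, 73, 73, 73, 72, 73, 72, 74, 74, 96, 93, 53, 36, 87, 88, 90, 81, 87, 190, 204, 206]
252 249 [60, 58, 24, 19, 32, 60, 61, 59, 54, 21, 23, 22, 24, 33, 68, 64, 70, 70, 71, 66, 65, 70, 69, 67, 68, 68, 71, 68, 68, 71, 71, 86, 95, 81, 75, 83, 87, 90, 78, 76, 89, 199, 204, 204]
305 181 [240, 240, 149, 106, 224, 217, 134, 133, 128, 135, 133, 101, 84, 74, 74, 72, 69, 70, 69, 67, 69, 67, 70, 71, 70, 67, 66, 67, 64, 66, 67, 86, 87, 72, 15, 17, 19, 15, 16, 12]
315 181 [240, 240, 134, 109, 225, 236, 232, 232, 222, 235, 212, 146, 147, 142, 101, 74, 74, 67, 73, 70, 70, 68, 70, 69, 68, 69, 66, 69, 64, 68, 66, 86, 89, 84, 49, 17, 18, 18, 14, 17]
325 181 [239, 239, 116, 112, 229, 237, 232, 232, 172, 207, 219, 205, 159, 158, 85, 76, 75, 72, 75, 73, 74, 73, 69, 69, 68, 68, 68, 65, 64, 74, 95, 141, 20, 20, 22, 23, 18, 18, 14, 21]
```

The bottom edge is at row 280 against 279 expected for a seated disc, so the thin disc appears to be home. I retract and check both discs from two heights.

Request:
play_rows --increments '[{"slide": [0,-6,0],"angular": [0,0,0],"claw": -1},{"slide": [0,0,-30],"angular": [0,0,0],"claw": -1},{"slide": [0,-20,-40],"angular": [0,0,0],"claw": -1},{"slide": [0,-20,-40],"angular": [0,0,0],"claw": -1},{"slide": [0,-20,-40],"angular": [0,0,0],"claw": -1},{"slide": [0,0,0],"angular": [0,0,0],"claw": -1},{"slide": [0,0,0],"angular": [0,0,0],"claw": -1}]'

```text
time: 13.8
ee_pos: [0.4887, 0.1686, 0.2035]
tcp_rot: [180.0, -0.4, 86.3]
wrist_force: [0.5, 0.3, -1.1]
opening: -0.0001
grasp_force: 0.0
```

Run:
```python
from h import *
st()
w=bot.camera('wrist')[:,:,::-1]; i=bot.camera_info('wrist'); cv2.imwrite('pics/w7.png',w)
g=cv2.cvtColor(w,cv2.COLOR_BGR2GRAY)
for n,y in (('shallow',0),('deep',.06)):
    a=circ(i,.202,y,.0245); print(n,'seated',a,'on top',circ(i,.202,y,.035),'pocket',circ(i,.202,y,.026,.025))
    r=int((a[2]+a[3])/2); c=int((a[0]+a[1])/2)
    for rr in (r-6,r,r+6): print(' row',rr,int(a[0])-12,g[rr,int(a[0])-12:int(a[1])+14].tolist())
    for cc in (c-6,c,c+6): print(' col',cc,int(a[2])-12,g[int(a[2])-12:int(a[3])+14,cc].tolist())
```

```text
13.8 u,v,z mm [103.8   2.  203.5] [180.   -0.4  86.3] [ 0.5  0.3 -1.1]
shallow seated [333.7 378.8 152.7 196.5] on top [336.2 382.9 154.6 199.7] pocket [331.  382.5 149.9 199.8]
 row 168 321 [168, 168, 166, 151, 176, 239, 252, 252, 251, 237, 188, 184, 237, 249, 250, 246, 238, 230, 227, 226, 229, 227, 230, 229, 229, 230, 229, 227, 223, 225, 228, 228, 225, 226, 227, 225, 226, 227, 229, 229, 227, 226, 229, 225, 225, 226, 227, 229, 238, 248, 249, 245, 212, 117, 65, 81, 116, 124, 133, 147, 150, 126, 116, 123, 172, 234, 247, 249, 250, 249, 248]
 row 174 321 [165, 161, 156, 146, 197, 249, 252, 250, 227, 195, 240, 251, 251, 249, 236, 228, 227, 223, 222, 224, 223, 224, 225, 226, 226, 213, 207, 203, 201, 196, 198, 201, 198, 199, 200, 200, 199, 202, 210, 213, 205, 202, 201, 207, 217, 220, 221, 223, 227, 237, 247, 249, 243, 183, 97, 83, 115, 122, 129, 135, 126, 118, 117, 157, 227, 246, 249, 249, 249, 249, 248]
 row 180 321 [163, 161, 150, 156, 222, 250, 252, 250, 235, 207, 240, 245, 244, 240, 226, 209, 201, 200, 197, 200, 199, 200, 201, 200, 204, 204, 205, 202, 201, 198, 194, 195, 200, 201, 198,
[... 2970 characters left out ...]
 114, 87, 84, 146, 233, 251, 252, 251, 240, 234, 233, 232, 232, 232, 232, 232, 233, 233, 234, 233, 234, 234, 235, 235, 234, 232, 230, 229, 231, 233, 232, 230, 231, 231, 232, 231, 232, 233, 234, 231, 232, 230, 232, 230, 230, 229, 231, 248, 251, 248, 216, 152, 133, 165, 230, 249, 252, 253, 249, 212, 209, 246, 251, 251]
 col 367 75 [253, 252, 249, 247, 251, 252, 253, 252, 248, 224, 159, 126, 107, 94, 153, 238, 251, 253, 253, 251, 243, 236, 234, 232, 231, 230, 230, 232, 232, 231, 231, 232, 234, 234, 234, 233, 233, 230, 228, 230, 231, 231, 231, 229, 230, 230, 229, 231, 232, 233, 232, 231, 230, 234, 248, 251, 251, 249, 236, 181, 138, 137, 175, 233, 250, 252, 252, 252, 249, 210, 217, 246, 251, 251]
```

Both outlines fit discs below the rim, but the shallow one looks slightly foreshortened. A gentle press with the closed fingertips tests it and would also seat it: contact should come at TCP z ≈ 43.5 mm.

Request:
play_rows --increments '[{"slide": [0,32,36],"angular": [0,0,0],"claw": -1},{"slide": [-1,32,36],"angular": [0,0,0],"claw": -1},{"slide": [-1,32,36],"angular": [0,0,0],"claw": -1},{"slide": [0,0,32],"angular": [0,0,0],"claw": -1},{"slide": [0,0,8],"angular": [0,0,0],"claw": -1},{"slide": [0,0,0],"angular": [0,0,0],"claw": -1}]'

```text
time: 14.45
ee_pos: [0.5826, 0.1605, 0.0517]
tcp_rot: [-179.6, -0.2, 86.3]
wrist_force: [-0.6, -0.7, 0.5]
opening: 0.0001
grasp_force: 0.0
```

Request:
play_rows --increments '[{"slide": [0,0,3],"angular": [0,0,0],"claw": -1},{"slide": [0,0,2],"angular": [0,0,0],"claw": -1},{"slide": [0,0,0],"angular": [0,0,0],"claw": -1}]'

```text
time: 14.75
ee_pos: [0.5846, 0.1613, 0.0505]
tcp_rot: [-180.0, -0.4, 86.3]
wrist_force: [-0.4, -0.3, 0.8]
opening: -0.0
grasp_force: 0.0
```

Request:
play_rows --increments '[{"slide": [0,0,2],"angular": [0,0,0],"claw": -1},{"slide": [0,0,2],"angular": [0,0,0],"claw": -1},{"slide": [0,0,0],"angular": [0,0,0],"claw": -1}]'

```text
time: 15.05
ee_pos: [0.5841, 0.1611, 0.0449]
tcp_rot: [-179.9, -0.3, 86.3]
wrist_force: [-0.8, 0.5, -0.3]
opening: -0.0002
grasp_force: 0.0
```

Request:
play_rows --increments '[{"slide": [0,0,1],"angular": [0,0,0],"claw": -1},{"slide": [0,0,1],"angular": [0,0,0],"claw": -1},{"slide": [0,0,0],"angular": [0,0,0],"claw": -1}]'

```text
time: 15.35
ee_pos: [0.5843, 0.1611, 0.0436]
tcp_rot: [-179.9, -0.3, 86.3]
wrist_force: [-1.5, -0.4, 4.9]
opening: -0.0001
grasp_force: 2.3
```

Request:
play_rows --increments '[{"slide": [0,0,1],"angular": [0,0,0],"claw": -1},{"slide": [0,0,0],"angular": [0,0,0],"claw": -1}]'

```text
time: 15.55
ee_pos: [0.5843, 0.1611, 0.0435]
tcp_rot: [-179.9, -0.3, 86.3]
wrist_force: [-5.6, -1.2, 11.5]
opening: 0.0001
grasp_force: 5.9
```

Firm contact at TCP z = 43.5 mm, so the thin disc is fully home. The thick disc gets the same check at v = 60.

Request:
play_rows --increments '[{"slide": [0,0,-33],"angular": [0,0,0],"claw": -1},{"slide": [30,0,0],"angular": [0,0,0],"claw": -1},{"slide": [30,0,0],"angular": [0,0,0],"claw": -1},{"slide": [0,0,25],"angular": [0,0,0],"claw": -1},{"slide": [0,0,4],"angular": [0,0,0],"claw": -1},{"slide": [0,0,0],"angular": [0,0,0],"claw": -1}]'

```text
time: 16.15
ee_pos: [0.5874, 0.2205, 0.0455]
tcp_rot: [-179.8, -0.3, 86.3]
wrist_force: [-0.1, 0.3, -0.2]
opening: -0.0001
grasp_force: 0.0
```

Request:
play_rows --increments '[{"slide": [0,0,1],"angular": [0,0,0],"claw": -1},{"slide": [0,0,1],"angular": [0,0,0],"claw": -1},{"slide": [0,0,0],"angular": [0,0,0],"claw": -1}]'

```text
time: 16.45
ee_pos: [0.5884, 0.2206, 0.045]
tcp_rot: [-179.9, -0.3, 86.2]
wrist_force: [-0.4, -1.1, 0.1]
opening: 0.0
grasp_force: 0.0
```

Request:
play_rows --increments '[{"slide": [0,0,1],"angular": [0,0,0],"claw": -1},{"slide": [0,0,1],"angular": [0,0,0],"claw": -1},{"slide": [0,0,0],"angular": [0,0,0],"claw": -1}]'

```text
time: 16.75
ee_pos: [0.5884, 0.2209, 0.0436]
tcp_rot: [-179.9, -0.3, 86.3]
wrist_force: [-2.0, -1.1, 6.9]
opening: -0.0001
grasp_force: 3.4
```

Same contact height, so the thick disc is home too. I retract clear and hand in.

Request:
play_rows --increments '[{"slide": [0,0,-30],"angular": [0,0,0],"claw": -1},{"slide": [0,0,-40],"angular": [0,0,0],"claw": -1},{"slide": [0,-20,-40],"angular": [0,0,0],"claw": -1},{"slide": [0,0,0],"angular": [0,0,0],"claw": -1},{"slide": [0,0,0],"angular": [0,0,0],"claw": -1}]'

```text
time: 17.25
ee_pos: [0.5688, 0.2219, 0.1539]
tcp_rot: [180.0, -0.4, 86.3]
wrist_force: [-0.1, 0.3, -0.9]
opening: -0.0002
grasp_force: 0.0
```

```bash
python3 -c "
from h import *
st(); print(bot.job_done())"
```

```text
17.25 u,v,z mm [180.7  59.7 153.9] [180.   -0.4  86.3] [-0.1  0.3 -0.9]
the job is handed in; nothing more can be done
None
```

I loaded the thick disc into the deep pocket and the thin disc into the shallow one, and a light fingertip press met both at the fully-home height; I handed the job in at 17.25 s, with no verdict shown.

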